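Clamp a soap loaf with the guarded knob

TASK

Lay the long soap loaf flat and lengthwise in the cradle of the clamping jig, between the two posts and the sprung pad, and let go of it. Then reach through the round guard opening and turn the recessed knob clockwise, regrasping as needed, until the loaf is pressed against both posts and the pad has been pushed back about 10 mm on its springs: firm, but never driven to the end of its springs. Move the pad and its jaw by the knob only, and leave the other things on the table where they are.

Things in the scene. Friction and masses are not known exactly. Their poses are not given: they have to be found in the camera images.
- loaf_mid (a point): Centre of the soap loaf to be clamped: the one plain cream block 120 x 46 x 44 mm (x long, y wide, z high; z is up as it lies), about 0.24 kg. It is longer and taller than the other soap.
- cradle (a point): Centre of the cradle, a flat aluminium plate fixed to the table, on its top, 12 mm above the table. Its x is the direction in which the loaf shall lie lengthwise, its middle within 20 mm of x = 0; y points from the posts to the pad and the console; z up. The loaf against both posts has its centre at y = -2, z = 22 mm. The white console begins at y = 140 mm and is 165 mm high.
- posts (a point): Midway between the tops of two upright square steel posts, in the plane of their faces (cradle y = -25 mm); axes as the cradle's. The posts are 18 mm wide, centred at x = -46 and +46 mm, 34 mm high above the cradle plate. Between them is only a low bar (12 mm above the plate, its face 14 mm behind theirs), so a finger fits between the posts.
- pad_face (a point): Centre of the face of the sprung pad, a plate 70 mm long in x, 30 mm high, its lower edge 4 mm above the cradle plate, facing -y (axes as the cradle's). At the start the face is at cradle y = 62 to 70 mm. It is carried on springs 18 mm before a jaw plate; a brass pin on the pad sticks out behind the jaw plate, 16 mm at rest and farther by as much as the pad is pushed back.
- pad (a joint): How far the pad is pushed back on its springs towards the jaw plate, m: 0 at rest, 0.016 at the end of the springs. It presses with 2 N at first touch and 0.4 N more per mm. Sliding the loaf along the cradle may already push it back 1 to 5 mm; beyond that the loaf is against the posts.
- knob (a joint): Angle of the knob, rad, growing clockwise as seen from outside, looking in through the guard; starts at 0 to 0.4, stops at 3.3. It is stiff (0.25 N m) and stays where it is left. Each rad moves jaw and pad 20 mm towards the posts (cradle -y); the pad meets a loaf that lies against the posts at 2.45 rad.
- knob_grip (a point): Grip point of the knob, on its axis, 11 mm below its top. The knob is a black bar 44 mm long (its x), 14 mm thick (its y), 37 mm high, on a flat skirt of radius 21 mm; these axes turn with it. Its z axis is the turning axis, pointing out of the sloping panel, 30 degrees from vertical, leaning to the cradle's -x side. The well floor is 31 mm below this point along the axis.
- guard (a point): Centre of the round opening, 104 mm across, in the outer face of the sloping steel guard plate (150 mm square, 6 mm thick) over the knob. It lies on the knob's axis, 27 mm out from the grip point; the knob's top is 16 mm inside. Behind is a well 138 mm square. A widely opened gripper does not pass: fingers must be partly closed to enter and turn in it. Axes as the cradle's.
- cake1_mid (a point): Centre of an ordinary soap cake, 82 x 54 x 27 mm, not to be moved.
- cake2_mid (a point): Centre of another ordinary soap cake, 82 x 54 x 27 mm, not to be moved.
- tape: White tape roll lying flat, 72 mm across, 24 mm high, origin under its centre; not to be moved.
- ruler: Steel ruler, 300 x 30 x 5 mm, long in x; origin under its centre; not to be moved.
- spray: Clear bottle, 60 mm across, 160 mm high, origin under its centre; not to be moved.
- beaker: Clear beaker, 70 mm across, 90 mm high, origin under its centre; not to be moved.
- hoop: Flat wooden hoop, 150 mm across, 12 mm high, origin under its centre; not to be moved.
- jaw: The steel jaw plate with two rods that carries the sprung pad (origin at the jig's origin on the table below the cradle point while the knob is at 0). Not to be pushed by hand.
Not all that is in view belongs to the job. What is shaped like the part that bears loaf_mid but black is not meant.

How it is judged:
By the outcome, as a careful person would: the job done as asked, in the order asked, and still so for the second after the job is handed in, with the robot touching nothing.
It also fails if it takes over 72 s, if anything falls off the work surface, if the arm or the gripper's body presses on something with over 40 N, if the wrist force passes 120 N, or if a joint passes its speed limit or range.

ROBOT

A 6-joint arm with a two-finger parallel gripper is mounted at the origin on the work surface. World frame = base frame: x ahead of the robot, y to its left, z up, the work surface at z = 0. Lengths are in m, angles in rad, forces in N, time in s.
With the tool pointing down it reaches from about 0.15 to 0.775 m from the base axis. Payload 6.1 kg.
Tool frame: the origin (TCP) lies at the very end of the fingers, on their centre line; the grasp point (between the pads) lies bot.tcp_to_grasp behind it (bot.tcp_to_grasp is the distance from the TCP to the grasp point, in m); z points along the fingers, y is the direction in which the jaws open and shut (so a half turn about z gives the same grasp; the last joint's range is limited). The gripper opens to 85 mm and grips with 20 to 120 N. Pads are 22 mm wide; open, the fingers measure 114 mm over their backs; the gripper's body (76 mm by 85 mm) begins 54 mm behind the grasp point. The pads swing forward as they close: fully open they stand 13 mm farther back than shut.
Start: joints at [1.308, 0.126, -0.04, 1.405, 0, 1.571], TCP at [0.136, 0.507, 0.231] pointing down, gripper open.
Joint ranges: [-2.72, 2.72], [-0.95, 1.95], [-1.27, 1.35], [-1.78, 2.02], [-1.46, 1.47], [-3.14, 3.14]. Speed limits (rad/s): [2.39, 2.39, 3.01, 3.14, 3.14, 3.14].

INTERFACE

Orientations are given as a unit quaternion [x, y, z, w].
In Python, from rig import bot gives the robot as it stands.
- The arm moves only by the tool apply_moves, never from a script. Its argument "plan" is a list that holds one entry, the list of rows, each a list of 5 numbers: the closure, from -1 (fully open) to 1 (shut), then the shift along the tool's x, y, z in mm, then the turn about the tool's z in degrees. A call has exactly 10 rows; each row is the pose to reach, as a shift and turn from the pose commanded when the call began, along the tool's axes at that moment; what a row does not reach only later rows make up. A row lasts 1/10 s, in which the tool goes at most 50 mm and 8.59 degrees, less where a joint would pass 70% of its speed; a pose out of reach is approached as far as the arm can. A call with a gripper value outside its range is refused whole. The fingers move at their own pace and stop on an object; the grip force is fixed at half the most. Time passes only in rows, so rows that repeat a pose let the fingers close, or fill a call up. It gives the time, the measured TCP pose, the force and the opening at its end, in the units of the state.
- bot.read_state(): the state, without advancing time (a new reading comes with each control period).
- bot.capture(name): name is "scene" or "side" or "wrist"; returns a dict with "pixels" (480x640x3 uint8, red, green, blue), "fovy" (degrees; the focal length in pixels is half the picture's height over the tangent of half this angle, whatever the lens; pixels are square), "cx", "cy" (the principal point, pixels), "rvec" (rotation vector, rad) and "tvec" (3), from world to camera coordinates, as OpenCV has them; the wrist camera has in their place "mount" (4x4, takes a point from camera to tool coordinates, whose origin is the TCP and whose axes are the flange's). Camera axes: x right, y down, z forward; pixel columns grow to the right and rows downward; lengths in m; the calibration is good to about 2 mm. A picture is of the moment at which its call begins: read the wrist's pose just before it. There is no depth.
- bot.close_job(): hands the job in, once; it reports no verdict.
The state is a dict: "t": time; "qpos": joint angles; "joint_vel": joint speeds; "effort": joint torques, N m; "tcp_pos": TCP position; "eef_rot": TCP orientation; "wrist_force": force on the tool from outside, world axes, zero at the start; "moment": the same for the moment, N m; "finger_gap": finger opening in m.
Only numpy, scipy, OpenCV 4.12 (cv2) and the standard library are available. Lean on these libraries where they do the work, as an engineer would, in place of code of your own. Each camera call takes 0.05 s, during which the arm holds its last target. There are 200 camera calls.

## Working session

There is one attempt and no reset: what is moved stays moved. The work goes in short steps, Python scripts to look and compute and a tool call to move; the robot and the scene stay as the last step left them, time stands still between calls to the robot, and variables do not carry over. Pictures are saved under pics/ and viewed, on a budget of 10 in all, crops included, one or two more only if the job needs it, and the job is handed in when it is done.

Besides the shell and the picture viewer there is one more tool, called after "Request:" as a command line: name --argument value ..., lists and objects as JSON in quotes. apply_moves: Moves the arm, as the interface text tells. Its arguments: {"type":"object","properties":{"plan":{"type":"array"}},"required":["plan"]}

```bash
ls; mkdir -p pics; cat > h.py <<'E'
import numpy as np,cv2
from scipy.spatial.transform import Rotation as R
from rig import bot
def cap(n,f=None):
    s=bot.read_state(); c=bot.capture(n)
    if f: cv2.imwrite('pics/'+f,c['pixels'][:,:,::-1])
    F=240/np.tan(np.radians(c['fovy'])/2); K=np.array([[F,0,c['cx']],[0,F,c['cy']],[0,0,1]])
    if 'mount' in c:
        T=np.eye(4);T[:3,:3]=R.from_quat(s['eef_rot']).as_matrix();T[:3,3]=s['tcp_pos']
        M=np.linalg.inv(T@np.array(c['mount']))
    else:
        M=np.eye(4);M[:3,:3]=cv2.Rodrigues(np.array(c['rvec'],float))[0];M[:3,3]=np.ravel(c['tvec'])
    np.savez('cal_%s.npz'%(f or n).replace('.png',''),K=K,M=M); return c['pixels'],K,M
def ld(n): d=np.load('cal_%s.npz'%n); return d['K'],d['M']
def onz(n,uv,z):
    K,M=ld(n); Ri=M[:3,:3].T; o=-Ri@M[:3,3]; d=Ri@np.linalg.inv(K)@np.array([uv[0],uv[1],1.]); return o+d*(z-o[2])/d[2]
def proj(n,p):
    K,M=ld(n); p=np.atleast_2d(p)@M[:3,:3].T+M[:3,3]; q=p@K.T; return q[:,:2]/q[:,2:]
def tri(obs):
    A=[];b=[]
    for n,uv in obs:
        K,M=ld(n);P=K@M[:3]; 
        for i in (0,1): r=uv[i]*P[2]-P[i];A.append(r[:3]/np.linalg.norm(r[:3]));b.append(-r[3]/np.linalg.norm(r[:3]))
    x=np.linalg.lstsq(np.array(A),np.array(b),rcond=None); return x[0]
E
python3 - <<'E'
from h import *
a=cap('scene','scene1.png');b=cap('side','side1.png');c=cap('wrist','wrist1.png')
for x in(a,b,c): print(x[1][0,0],x[1][:2,2],-x[2][:3,:3].T@x[2][:3,3])
print(bot.read_state(),bot.tcp_to_grasp)
E
```

```text
pics
448.7930213939444 [321.17453143 228.91423584] [ 1.35237846 -0.34290877  0.8300416 ]
568.0783347392762 [318.56470546 243.48850829] [ 0.02558369 -0.80274091  1.16564535]
347.00288933447 [313.27407636 241.05994256] [0.05623231 0.52846481 0.3738518 ]
{'t': 0.15, 'qpos': array([ 1.30797578e+00,  1.26262454e-01, -4.03717432e-02,  1.40541620e+00,
        1.48823259e-05,  1.57082269e+00]), 'joint_vel': array([ 1.30893556e-03,  2.44112575e-05,  2.82313153e-03,  1.98522133e-03,
        5.29810433e-04, -1.31388049e-03]), 'effort': array([ 1.03771923e-03, -4.36281395e+01,  3.53147686e+01,  1.37168946e-02,
        2.04355792e-04, -8.04298793e-06]), 'tcp_pos': array([0.13630994, 0.50666252, 0.2306983 ]), 'eef_rot': array([ 1.31045436e-01,  9.91376165e-01, -6.20654355e-04, -8.95306429e-05]), 'wrist_force': array([ 0.02417227, -0.3029242 ,  1.41963108]), 'moment': array([-0.02788577,  0.05075604,  0.03921138]), 'finger_gap': 0.08576377351143248} 0.0187
```

View pics/scene1.png

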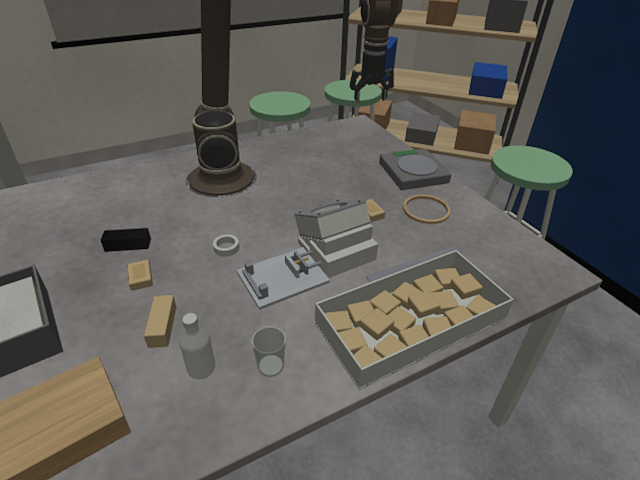

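View pics/side1.png

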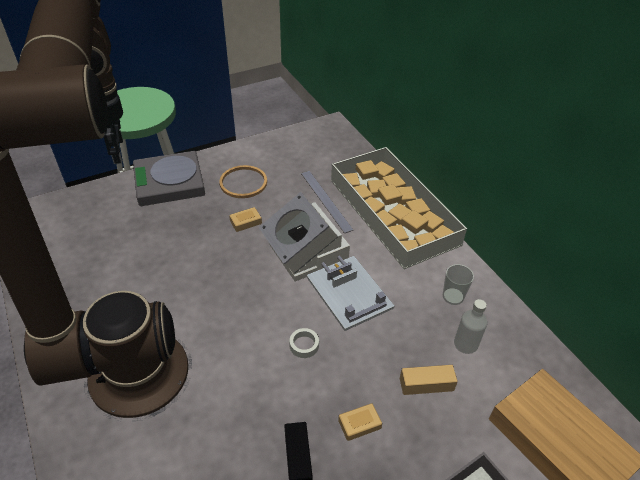

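The long plain block is at scene (160,320) / side (429,379). The other candidates are the small patterned cakes at scene (139,273) and (373,210), and the black block at (126,240), which is the decoy. I'll enlarge the loaf and the jig.

```bash
python3 - <<'E'
import cv2,numpy as np
s=cv2.imread('pics/side1.png');c=cv2.imread('pics/scene1.png')
def crop(i,x,y,w,h,k): return cv2.resize(i[y:y+h,x:x+w],None,fx=k,fy=k,interpolation=cv2.INTER_CUBIC)
A=crop(s,255,180,150,150,4) # 600x600
B=crop(s,395,355,70,50,2.857142857)
B=cv2.resize(s[355:405,395:462],(200,150),interpolation=cv2.INTER_CUBIC)
C=cv2.resize(c[285:360,135:185],(200,300),interpolation=cv2.INTER_CUBIC)
o=np.zeros((600,800,3),np.uint8);o[:,:600]=A;o[:150,600:]=B;o[160:460,600:]=C
cv2.imwrite('pics/crop1.png',o)
cv2.imwrite('pics/crop2.png',crop(c,230,190,160,120,5))
E
```

```text
(no output)
```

View pics/crop1.png

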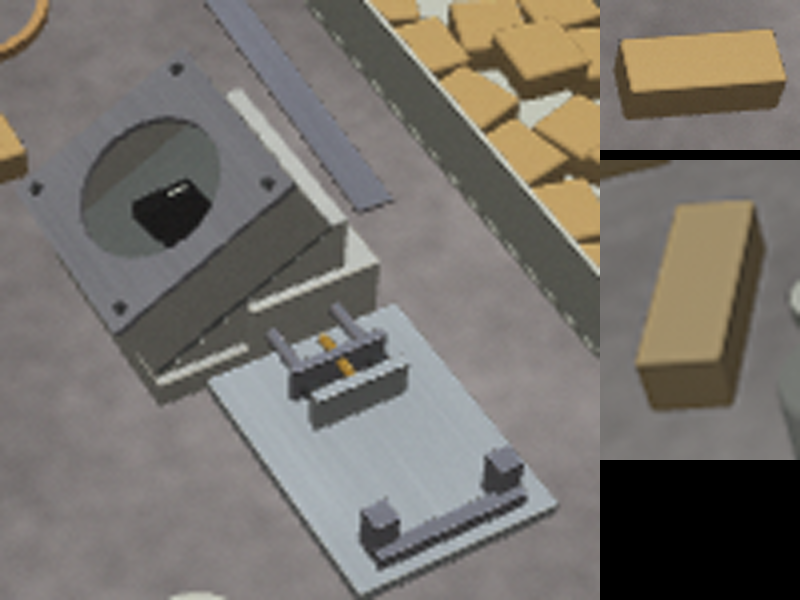

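View pics/crop2.png

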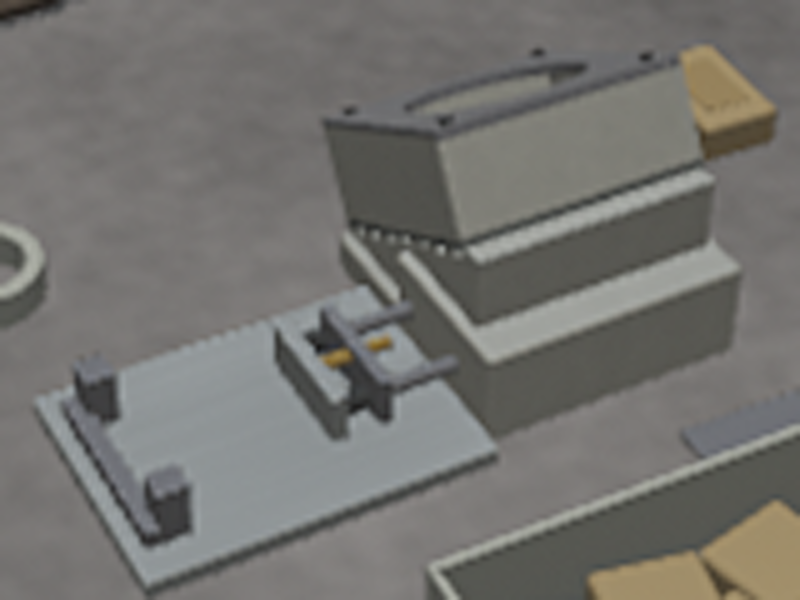

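Crops: the loaf is plain cream. In the side crop the post tops are at (381,514) and (503,456), and the guard screws at (177,69), (36,188), (268,184) and (120,308). The black knob is inside the opening.

```bash
cat > m.py <<'E'
from h import *
S='side1';C='scene1'
s=lambda x,y:(255+x/4-.4,180+y/4-.4); c=lambda x,y:(230+x/5-.4,190+y/5-.4)
E
python3 - <<'E'
from m import *
np.set_printoptions(precision=4,suppress=True)
print('loaf side',[onz(S,(395+(x-600)/2.985-.4,355+y/3-.4),.044) for x,y in((620,40),(773,30),(786,80),(629,93))])
print('loaf scene',[onz(C,(135+(x-600)/4-.4,285+(y-160)/4-.4),.044) for x,y in((677,206),(753,202),(718,361),(638,364))])
print('posts side',onz(S,s(381,514),.046),onz(S,s(503,456),.046)); print('posts scene',onz(C,c(96,370),.046),onz(C,c(168,481),.046))
print('padtop side',onz(S,s(311,400),.046),onz(S,s(408,366),.046));print('padtop scene',onz(C,c(276,328),.046),onz(C,c(341,414),.046))
sc=[((177,69),(537,52)),((36,188),(350,111)),((268,184),(647,58)),((120,308),(445,121))]
P=[tri([(S,s(*a)),(C,c(*b))]) for a,b in sc];print('screws',P,np.mean(P,0))
print('plate corners side',[onz(S,s(*p),.012) for p in((210,382),(398,303),(557,505),(362,597))])
print('scene',[onz(C,c(*p),.012) for p in((35,402),(150,588),(497,452))])
print('knobtop?')
E
```

```text
loaf side [array([ 0.5332, -0.288 ,  0.044 ]), array([ 0.643 , -0.3339,  0.044 ]), array([ 0.6255, -0.3732,  0.044 ]), array([ 0.5143, -0.3287,  0.044 ])]
loaf scene [array([ 0.5161, -0.3293,  0.044 ]), array([ 0.533 , -0.2887,  0.044 ]), array([ 0.6431, -0.3337,  0.044 ]), array([ 0.6256, -0.3725,  0.044 ])]
posts side [ 0.5126 -0.0888  0.046 ] [ 0.6045 -0.0837  0.046 ]
posts scene [ 0.5111 -0.0887  0.046 ] [ 0.6026 -0.0861  0.046 ]
padtop side [0.5181 0.0115 0.046 ] [0.5888 0.0086 0.046 ]
padtop scene [0.5225 0.0079 0.046 ] [0.5976 0.01   0.046 ]
screws [array([0.512 , 0.1776, 0.1809]), array([0.4083, 0.1375, 0.1184]), array([0.5518, 0.1753, 0.1442]), array([0.4366, 0.1418, 0.0679])] [0.4772 0.1581 0.1279]
plate corners side [array([0.4802, 0.0805, 0.012 ]), array([0.629 , 0.0863, 0.012 ]), array([ 0.6317, -0.1116,  0.012 ]), array([ 0.485 , -0.1174,  0.012 ])]
scene [array([ 0.4838, -0.1154,  0.012 ]), array([ 0.6337, -0.1102,  0.012 ]), array([0.6271, 0.0852, 0.012 ])]
knobtop?
```

```bash
python3 - <<'E'
from m import *
np.set_printoptions(precision=4,suppress=True)
sc=[((120,308),(350,111)),((268,184),(445,121)),((36,188),(537,52)),((177,69),(647,58))]
P=np.array([tri([(S,s(*a)),(C,c(*b))]) for a,b in sc]);g=P.mean(0);print('screws',P,g)
ex=P[1]+P[3]-P[0]-P[2];ey=P[2]+P[3]-P[0]-P[1];ex/=np.linalg.norm(ex);ey/=np.linalg.norm(ey);n=np.cross(ex,ey);print(ex,ey,n)
for yaw in (1,1.5,2,2.5,3):
    a=np.radians(yaw);X=np.array([np.cos(a),np.sin(a),0]);Y=np.array([-np.sin(a),np.cos(a),0])
    zx=-.5*X+np.array([0,0,.866]);k=g-.027*zx;print(yaw,k,zx)
    print(proj(S,[k+.011*zx]),proj(C,[k+.011*zx]))
print('target knob top crop->', s(172,195))
E
```

```text
screws [[0.4243 0.0989 0.095 ]
 [0.5313 0.1019 0.1564]
 [0.4203 0.2221 0.0959]
 [0.5281 0.2258 0.1566]] [0.476  0.1622 0.126 ]
[0.869  0.0269 0.4941] [-0.0288  0.9996  0.0044] [-0.4938 -0.0181  0.8694]
1 [0.4895 0.1624 0.1026] [-0.4999 -0.0087  0.866 ]
[[294.588  228.7578]] [[329.6953 212.2471]]
1.5 [0.4895 0.1625 0.1026] [-0.4998 -0.0131  0.866 ]
[[294.5759 228.7413]] [[329.7172 212.2402]]
2 [0.4895 0.1627 0.1026] [-0.4997 -0.0174  0.866 ]
[[294.5635 228.725 ]] [[329.7391 212.2333]]
2.5 [0.4895 0.1628 0.1026] [-0.4995 -0.0218  0.866 ]
[[294.551  228.7087]] [[329.7608 212.2262]]
3 [0.4895 0.1629 0.1026] [-0.4993 -0.0262  0.866 ]
[[294.5383 228.6924]] [[329.7824 212.2191]]
target knob top crop-> (297.6, 228.35)
```

Request:
apply_moves --plan '[[[-1,-50,-31,0,0],[-1,-90,-56,0,0],[-1,-130,-81,0,0],[-1,-170,-106,0,0],[-1,-210,-131,0,0],[-1,-250,-156,0,0],[-1,-290,-181,0,0],[-1,-330,-206,0,0],[-1,-370,-231,0,0],[-1,-410,-256,0,0]]]'

```text
t: 1.15
tcp_pos: [0.4667, 0.1514, 0.2312]
eef_rot: [0.131, 0.991, 0.0, -0.0]
wrist_force: [-0.1, 1.1, -0.5]
finger_gap: 0.0856
```

Request:
apply_moves --plan '[[[-1,-40,-25,0,0],[-1,-80,-50,0,0],[-1,-110,-70,0,0],[-1,-130,-82,0,0],[-1,-140,-88,0,0],[-1,-143,-89,0,0],[-1,-143,-89,0,0],[-1,-143,-89,0,0],[-1,-143,-89,0,0],[-1,-143,-89,0,0]]]'

```text
t: 2.15
tcp_pos: [0.5804, 0.0309, 0.2317]
eef_rot: [0.13, 0.991, 0.0, 0.0]
wrist_force: [0.1, -0.3, -0.6]
finger_gap: 0.0853
```

```bash
python3 - <<'E'
from h import *
s=bot.read_state();print({k:np.round(s[k],4) for k in('t','qpos','tcp_pos','eef_rot','finger_gap')})
cap('wrist','w2.png')
E
```

```text
{'t': np.float64(2.15), 'qpos': array([5.320e-02, 2.334e-01, 9.110e-02, 1.428e+00, 1.000e-04, 3.148e-01]), 'tcp_pos': array([0.5804, 0.0309, 0.2317]), 'eef_rot': array([1.304e-01, 9.915e-01, 1.000e-04, 2.000e-04]), 'finger_gap': np.float64(0.0853)}
```

View pics/w2.png

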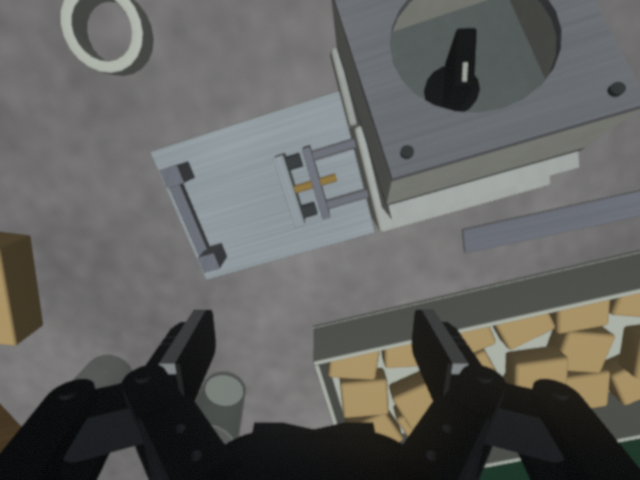

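The wrist view shows the post tops at about (177,173) and (214,262), the pad face at (276,157)–(293,222), and the knob bar top from (466,30) to (460,85), so the bar lies roughly along cradle x. I'll overlay the model to check this.

```bash
cat > geo.py <<'E'
from h import *
yaw=np.radians(1.8); X=np.array([np.cos(yaw),np.sin(yaw),0]);Y=np.array([-np.sin(yaw),np.cos(yaw),0]);Z=np.array([0,0,1.])
O=np.array([.557,-.053,.012]); G=np.array([.476,.1622,.126])
N=-.5*X+.8660254*Z; Xp=np.cross(Y,N); KG=G-.027*N
cr=lambda x,y,z:O+(x*X+y*Y+z*Z)/1000
def bar(th): 
    b=np.cos(th)*Xp-np.sin(th)*Y; c=np.cross(N,b); return b,c
def top(th,K=None):
    K=KG if K is None else K; b,c=bar(th); return np.array([K+.011*N+i*.022*b+j*.007*c for i,j in((1,1),(1,-1),(-1,-1),(-1,1))])
E
python3 - <<'E'
from geo import *
im=cv2.imread('pics/w2.png');n='w2';k=3
def crop(x,y,w,h): return cv2.resize(im[y:y+h,x:x+w],None,fx=k,fy=k,interpolation=cv2.INTER_CUBIC)
def poly(img,P,off,col,cl=True):
    q=((proj(n,P)-off+.5)*k).astype(int); cv2.polylines(img,[q.reshape(-1,1,2)],cl,col,1,cv2.LINE_AA)
o=(380,0);A=crop(*o,200,130)
C=[G+.052*(np.cos(t)*Xp+np.sin(t)*Y) for t in np.linspace(0,6.28,60)];poly(A,C,o,(0,255,0))
for th,col in((0,(0,0,255)),(.2,(0,255,255)),(.4,(255,255,0))): poly(A,top(th),o,col)
o2=(145,140);B=crop(*o2,200,150-10)
for x in(-46,46): poly(B,[cr(x+i,y,34) for i,y in((-9,-25),(9,-25),(9,-43),(-9,-43))],o2,(0,0,255))
for y in (62,70): poly(B,[cr(-35,y,34),cr(35,y,34)],o2,(0,255,0),False)
cv2.imwrite('pics/ov.png',np.hstack([A[:390],np.zeros((390,0,3),np.uint8)]) if 0 else np.vstack([A[:300],B[:300]]))
print(proj(n,[cr(0,-25,34),KG,G]))
E
```

```text
[[200.61569433 218.50137703]
 [460.71906618  63.56754779]
 [472.19602483  34.84349329]]
```

View pics/ov.png

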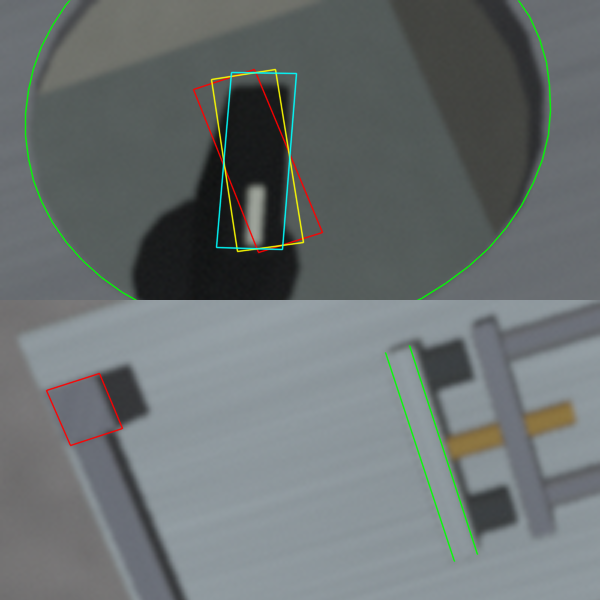

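Overlay: guard, posts and pad match the model to 1–2 mm. The pad is at about y = 62 and the knob at about 0.38 rad, which agree with each other. Next I check clearance at the loaf.

```bash
cat >> geo.py <<'E'
def shift(p,yawdeg=None):
    "mm shift in tool axes from measured pose to world TCP p; turn to make tool y at yawdeg"
    s=bot.read_state();M=R.from_quat(s['eef_rot']).as_matrix();d=M.T@(np.array(p)-s['tcp_pos'])*1000
    y=np.degrees(np.arctan2(M[1,1],M[0,1])); return np.round(d,1),round(y,2),None if yawdeg is None else round((y-yawdeg+90)%180-90,2)
E
python3 - <<'E'
from geo import *
print('bottle',onz('side1',(466,348),0),onz('scene1',(200,368),0),'beaker',onz('side1',(456,297),0),onz('scene1',(270,366),0))
print(shift([.5792,-.331,.0135],67.7),shift([.5792,-.331,.1],67.7))
E
```

```text
bottle [ 0.72498657 -0.29270286  0.        ] [ 0.72770271 -0.28523682  0.        ] beaker [ 0.80034676 -0.15365173  0.        ] [ 7.91293912e-01 -1.50013897e-01  1.11022302e-16]
(array([ -92.3, -349.8,  218.1]), np.float64(75.0), np.float64(7.3)) (array([ -92.4, -349.8,  131.6]), np.float64(75.0), np.float64(7.3))
```

Request:
apply_moves --plan '[[[-1,-11,-42,10,1],[-1,-22,-84,20,2],[-1,-33,-126,30,3],[-1,-44,-168,45,4],[-1,-55,-210,60,5],[-1,-66,-252,80,6.5],[-1,-77,-292,100,7.3],[-1,-86,-326,115,7.3],[-1,-92,-349,131,7.3],[-1,-92,-350,135,7.3]]]'

```text
t: 3.2
tcp_pos: [0.5774, -0.3339, 0.0937]
eef_rot: [0.195, 0.981, 0.0, -0.001]
wrist_force: [0.5, 0.1, -0.2]
finger_gap: 0.0855
```

```bash
python3 - <<'E'
from geo import *
cap('wrist','w3.png')
print(shift([.5792,-.331,.0135],67.7))
c=np.array([.5792,-.331,.044]);a=np.radians(-22.3);u=np.array([np.cos(a),np.sin(a),0]);v=np.array([-u[1],u[0],0])
P=[c+i*.06*u+j*.023*v for i,j in((1,1),(1,-1),(-1,-1),(-1,1))]
im=cv2.imread('pics/w3.png');cv2.polylines(im,[proj('w3',P).astype(int).reshape(-1,1,2)],True,(0,0,255),1);cv2.imwrite('pics/w3o.png',im)
E
```

```text
(array([-1.3,  2. , 80.5]), np.float64(67.52), np.float64(-0.18))
```

View pics/w3o.png

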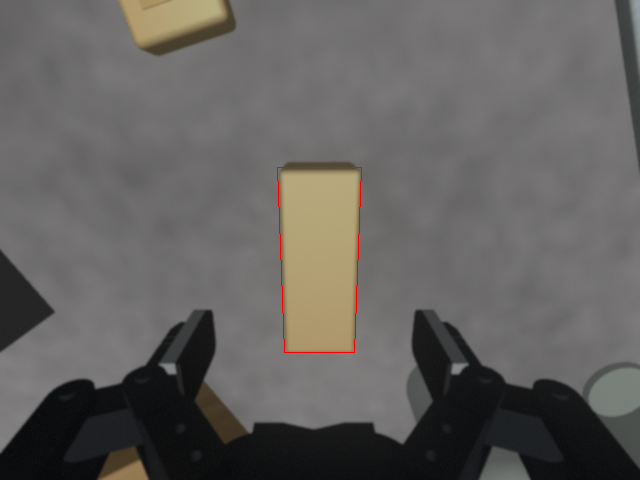

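Request:
apply_moves --plan '[[[-1,0,0,30,0.2],[-1,0,0,58,0.2],[-1,0,0,76,0.2],[-1,0,0,82,0.2],[-1,0,0,82,0.2],[1,0,0,82,0.2],[1,0,0,82,0.2],[1,0,0,82,0.2],[1,0,0,82,0.2],[1,0,0,82,0.2]]]'

```text
t: 4.25
tcp_pos: [0.5796, -0.3322, 0.016]
eef_rot: [0.196, 0.981, -0.0, 0.001]
wrist_force: [-0.9, 0.7, 6.0]
finger_gap: 0.0451
```

Request:
apply_moves --plan '[[[1,0,0,0,0],[1,0,0,0,0],[1,0,0,-10,0],[1,0,0,-30,0],[1,0,0,-55,0],[1,0,0,-80,0],[1,0,0,-100,0],[1,0,0,-115,0],[1,0,0,-120,0],[1,0,0,-120,0]]]'

```text
t: 5.25
tcp_pos: [0.5788, -0.3319, 0.1349]
eef_rot: [0.196, 0.981, -0.0, 0.0]
wrist_force: [-0.5, -0.7, -2.6]
finger_gap: 0.0454
```

```bash
python3 - <<'E'
from geo import *
s=bot.read_state();print(s['finger_gap'],s['tcp_pos'],s['wrist_force'],s['qpos'])
for y,z in((8,60),(8,13.5)): print(shift(cr(0,y,z),91.8))
E
```

```text
0.04538058824683333 [ 0.5788014  -0.33194111  0.13490094] [-0.52678417 -0.66804777 -2.5828958 ] [-5.20677090e-01  4.09619734e-01  1.20357539e-01  1.28069211e+00
 -6.14880081e-05 -1.26822378e-01]
(array([130.5, 256.5,  62.7]), np.float64(67.43), np.float64(-24.37))
(array([130.6, 256.5, 109.2]), np.float64(67.43), np.float64(-24.37))
```

Request:
apply_moves --plan '[[[1,10,19,0,-2],[1,25,50,0,-5],[1,42,84,0,-8],[1,60,118,0,-11],[1,78,152,0,-15],[1,95,186,0,-18],[1,110,216,0,-21],[1,122,240,15,-23.5],[1,129,253,30,-24.4],[1,130.5,256.5,45,-24.4]]]'

```text
t: 6.25
tcp_pos: [0.5554, -0.0428, 0.0876]
eef_rot: [-0.017, 1.0, 0.0, -0.001]
wrist_force: [0.3, 0.2, -2.7]
finger_gap: 0.0448
```

Request:
apply_moves --plan '[[[1,0,0,10,0],[1,0,0,10,0],[1,0,0,10,0],[1,0,0,10,0],[1,0,0,10,0],[1,0,0,10,0],[1,0,0,10,0],[1,0,0,10,0],[1,0,0,10,0],[1,0,0,10,0]]]'

```text
t: 7.25
tcp_pos: [0.5566, -0.0448, 0.0793]
eef_rot: [-0.016, 1.0, 0.0, 0.0]
wrist_force: [0.0, -0.1, -2.8]
finger_gap: 0.0448
```

```bash
python3 - <<'E'
from geo import *
print(shift(cr(0,8,16.5),91.8),bot.read_state()['finger_gap'])
E
```

```text
(array([-0.2, -0.2, 50.8]), np.float64(91.84), np.float64(0.04)) 0.044844962037042586
```

Request:
apply_moves --plan '[[[1,0,0,12,0],[1,0,0,26,0],[1,0,0,36,0],[1,0,0,43,0],[1,0,0,47,0],[1,0,0,49.5,0],[1,0,0,51,0],[1,0,0,51,0],[1,0,0,51,0],[1,0,0,51,0]]]'

```text
t: 8.25
tcp_pos: [0.5569, -0.0448, 0.0287]
eef_rot: [-0.016, 1.0, -0.0, 0.0]
wrist_force: [-0.8, 0.1, -1.8]
finger_gap: 0.0454
```

Request:
apply_moves --plan '[[[0,0,0,0,0],[-0.2,0,0,0,0],[-0.4,0,0,0,0],[-0.4,0,0,0,0],[-0.4,0,0,0,0],[-0.4,0,0,-10,0],[-0.4,0,0,-30,0],[-0.4,0,0,-60,0],[-0.4,0,0,-100,0],[-0.4,0,0,-140,0]]]'

```text
t: 9.25
tcp_pos: [0.5561, -0.0448, 0.1703]
eef_rot: [-0.016, 1.0, -0.0, -0.0]
wrist_force: [1.6, 0.1, 0.6]
finger_gap: 0.0602
```

```bash
python3 - <<'E'
from geo import *
print(KG, shift([.4864,.1627,.20],73))
E
```

```text
[0.48949334 0.16262405 0.10261731] (array([ 63. , 209.6, -29.7]), np.float64(91.84), np.float64(18.84))
```

Request:
apply_moves --plan '[[[-0.2,2,5,-20,2],[0,10,30,-31,4],[0.2,20,65,-31,7],[0.44,30,100,-31,10],[0.44,42,140,-31,14],[0.44,53,177,-31,17],[0.44,60,200,-31,18.8],[0.44,63,209.6,-31,18.8],[0.44,63,209.6,-31,18.8],[0.44,63,209.6,-31,18.8]]]'

```text
t: 10.25
tcp_pos: [0.4871, 0.1621, 0.1996]
eef_rot: [0.147, 0.989, -0.0, 0.0]
wrist_force: [-0.4, 0.8, -0.2]
finger_gap: 0.024
```

```bash
python3 - <<'E'
from geo import *
print(shift([.4864,.1627,.20],73), bot.read_state()['finger_gap'])
cap('wrist','w4.png');cap('scene','scene4.png')
im=cv2.imread('pics/w4.png')
for th,col in((.3,(0,255,255)),(.4,(255,255,0))): cv2.polylines(im,[(proj('w4',top(th))*16).astype(np.int32).reshape(-1,1,2)],True,col,1,cv2.LINE_AA,4)
cv2.imwrite('pics/w4o.png',cv2.resize(im[40:],(800,550)))
# tool-plane coords of pixels (x=11mm plane)
c=bot.capture('wrist');print(np.round(c['mount'],3).tolist())
E
```

```text
(array([ 0.9,  0.4, -0.4]), np.float64(73.06), np.float64(0.06)) 0.02398093925775799
[[-0.002, -0.946, -0.324, 0.083], [1.0, -0.001, -0.002, 0.0], [0.002, -0.324, 0.946, -0.143], [0.0, 0.0, 0.0, 1.0]]
```

View pics/w4o.png

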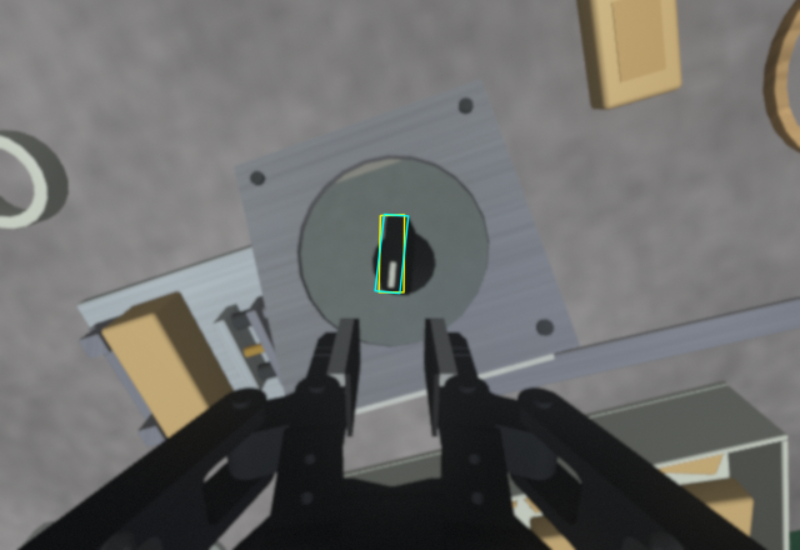

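The wrist view shows the loaf lying in the cradle between the posts and the pad. The knob bar lies at about 0.37 rad, centred at about (392,255).

The tool can only stand vertical, and the gripper links would foul the high +x rim when turned across it. So I'll crank the low (-x) end of the bar round with closed fingers, then use the open fingers as a wrench for the last part.

```bash
cat > crank.py <<'E'
from geo import *
def pose(th,z,half=.0145,back=0.,rho=.013,inn=.000):
    """closed fingers pushing the -b end; returns TCP world, tool-y yaw deg (m direction)"""
    b,c=bar(th); m=np.sin(th)*Xp+np.cos(th)*Y
    h=b-N*b[2]/N[2]; h/=np.linalg.norm(h); mh=np.cross(Z,h); mh*=np.sign(mh@m)
    zz=[]; 
    for s in np.linspace(-.02,.011,32):
        for r in np.linspace(.004,.022,10):
            P=KG+s*N-r*b-.007*m
            if P[2]>=z: zz.append(P)
    zz=np.array(zz); d=(zz@mh).min(); along=(KG+.006*N-rho*b)@h
    p=mh*(d-half-back+inn)+h*along; p[2]=z
    return p,np.degrees(np.arctan2(mh[1],mh[0]))
def rows(ps,p0,y0,clo):
    a=np.radians(y0); ty=np.array([np.cos(a),np.sin(a),0]); tx=np.array([ty[1]*-1,ty[0],0]); 
    for p,y in ps:
        d=(np.array(p)-p0)*1000; print([clo,round(d@tx,1),round(d@ty,1),round(-d[2],1),round((y0-y+90)%180-90 if abs(y0-y)>270 else y0-y,1)])
E
python3 - <<'E'
from crank import *
s=bot.read_state();M=R.from_quat(s['eef_rot']).as_matrix();print(s['tcp_pos'],M[:,0],M[:,1],np.degrees(s['qpos']))
p,y=pose(.37,.094,back=.007);print(p,y,(p-KG)*1000)
rows([((p[0],p[1],.13),y),(p,y)],s['tcp_pos'],73.06,1)
for th in np.arange(.37,2.5,.2):
    p,y=pose(th,.094+.003*(th-.37)); d=p-KG;print(round(th,2),np.round([d@X*1000,d@Y*1000],1),round(y,1))
E
```

```text
[0.48725404 0.16161849 0.19933977] [-9.56102589e-01  2.93032126e-01 -1.14874817e-04] [ 2.93032145e-01  9.56102567e-01 -2.10128846e-04] [ 1.83581376e+01  6.04307127e+00 -7.58593868e+00  7.63725987e+01
 -1.36265295e-02  3.53977111e+01]
[0.46721525 0.13822025 0.094     ] 73.23283336231172 [-22.27808611 -24.40379995  -8.6173142 ]
[1, np.float64(12.4), np.float64(-28.2), np.float64(69.3), np.float64(-0.2)]
[1, np.float64(12.4), np.float64(-28.2), np.float64(105.3), np.float64(-0.2)]
0.37 [-20.8 -17.1] 73.2
0.57 [-23.9 -13.5] 62.8
0.77 [-26.4  -9.2] 51.8
0.97 [-28.2  -4.2] 40.2
1.17 [-28.8   1.5] 27.9
1.37 [-28.2   7.4] 15.0
1.57 [-26.1  13. ] 1.9
1.77 [-23.7  18.1] -11.3
1.97 [-20.1  22.4] -24.2
2.17 [-15.5  25.6] -36.5
2.37 [-10.3  27.3] -48.1
```

Request:
apply_moves --plan '[[[1,6,-14,0,0],[1,12.4,-28,0,0],[1,12.4,-28,0,0],[1,12.4,-28,25,0],[1,12.4,-28,50,0],[1,12.4,-28,70,0],[1,12.4,-28,88,0],[1,12.4,-28,100,0],[1,12.4,-28,105.3,0],[1,12.4,-28,105.3,0]]]'

```text
t: 11.4
tcp_pos: [0.4666, 0.1393, 0.0937]
eef_rot: [0.148, 0.989, -0.0, -0.0]
wrist_force: [-0.3, 0.6, 0.3]
finger_gap: -0.0001
```

```bash
python3 - <<'E'
from crank import *
s=bot.read_state();M=R.from_quat(s['eef_rot']).as_matrix();y0=np.degrees(np.arctan2(M[1,1],M[0,1]));print(s['tcp_pos'],y0,s['wrist_force'],s['finger_gap'])
ths=[.37,.45,.53,.61,.69,.77,.85,.93,1.01,1.09]
rows([pose(t,.094+.003*(t-.37)) for t in ths],s['tcp_pos'],y0,1)
E
```

```text
[0.46657232 0.13927834 0.09371165] 73.03223931222016 [-0.30115994  0.63919276  0.34094133] -0.0001222945084628349
[1, np.float64(-0.9), np.float64(6.2), np.float64(-0.3), np.float64(-0.2)]
[1, np.float64(0.7), np.float64(7.0), np.float64(-0.5), np.float64(3.9)]
[1, np.float64(2.4), np.float64(8.0), np.float64(-0.8), np.float64(8.1)]
[1, np.float64(3.9), np.float64(9.1), np.float64(-1.0), np.float64(12.4)]
[1, np.float64(5.5), np.float64(10.4), np.float64(-1.2), np.float64(16.8)]
[1, np.float64(6.9), np.float64(11.8), np.float64(-1.5), np.float64(21.3)]
[1, np.float64(8.3), np.float64(13.4), np.float64(-1.7), np.float64(25.8)]
[1, np.float64(9.6), np.float64(15.1), np.float64(-2.0), np.float64(30.5)]
[1, np.float64(10.8), np.float64(17.0), np.float64(-2.2), np.float64(35.3)]
[1, np.float64(11.8), np.float64(19.0), np.float64(-2.4), np.float64(40.2)]
```

Request:
apply_moves --plan '[[[1,-1,6.2,0,0],[1,0.7,7,-0.5,4],[1,2.4,8,-0.8,8],[1,4,9,-1,12.4],[1,5.5,10.4,-1.2,16.8],[1,7,11.8,-1.5,21.3],[1,8.3,13.4,-1.7,25.8],[1,9.6,15.1,-2,30.5],[1,10.8,17,-2.2,35.3],[1,11.8,19,-2.4,40.2]]]'

```text
t: 12.4
tcp_pos: [0.4617, 0.1613, 0.0975]
eef_rot: [0.48, 0.877, 0.0, 0.001]
wrist_force: [-1.7, -3.6, 2.1]
finger_gap: -0.0002
```

```bash
python3 - <<'E'
from crank import *
s=bot.read_state();M=R.from_quat(s['eef_rot']).as_matrix();y0=np.degrees(np.arctan2(M[1,1],M[0,1]));print(s['tcp_pos'],y0,s['wrist_force'],s['moment'],s['finger_gap'])
p,y=pose(1.09,.0962);print('want',p,y)
cap('wrist','w5.png');cap('side','side5.png')
ths=np.arange(1.16,1.8,.07)
rows([pose(t,.094+.003*(t-.37)) for t in ths],p,y,1)
for t in (.9,1,1.1): print(t,proj('w5',top(t)).round().tolist(),proj('side5',top(t)).round(1).tolist())
im=cv2.imread('pics/w5.png');a=cv2.imread('pics/side5.png')
for t,col in((.85,(0,0,255)),(1.,(0,255,255)),(1.1,(255,255,0))):
    for i,n in((im,'w5'),(a,'side5')): cv2.polylines(i,[(proj(n,top(t))*16).astype(np.int32).reshape(-1,1,2)],True,col,1,cv2.LINE_AA,4)
cv2.imwrite('pics/c5.png',np.vstack([cv2.resize(im[:,:],(533,400))[0:400],cv2.resize(a[200:260,255:388],(533,200),interpolation=2)[:200]]))
E
```

```text
[0.46169218 0.16132973 0.09751906] 32.64145388096089 [-1.68869726 -3.57545818  2.06403321] [-0.66689825  0.29690379 -0.02727257] -0.00022921538610084523
want [0.46081474 0.16089377 0.0962    ] 32.861347889753034
[1, np.float64(1.8), np.float64(0.9), np.float64(-0.2), np.float64(4.4)]
[1, np.float64(3.5), np.float64(2.0), np.float64(-0.4), np.float64(8.8)]
[1, np.float64(5.2), np.float64(3.3), np.float64(-0.6), np.float64(13.3)]
[1, np.float64(6.7), np.float64(4.7), np.float64(-0.8), np.float64(17.8)]
[1, np.float64(8.2), np.float64(6.2), np.float64(-1.0), np.float64(22.4)]
[1, np.float64(9.5), np.float64(7.9), np.float64(-1.2), np.float64(27.0)]
[1, np.float64(10.6), np.float64(9.6), np.float64(-1.4), np.float64(31.7)]
[1, np.float64(11.9), np.float64(11.2), np.float64(-1.6), np.float64(36.3)]
[1, np.float64(12.9), np.float64(12.8), np.float64(-1.9), np.float64(40.9)]
[1, np.float64(13.9), np.float64(14.6), np.float64(-2.1), np.float64(45.5)]
0.9 [[376.0, 401.0], [345.0, 396.0], [339.0, 299.0], [370.0, 299.0]] [[302.4, 227.1], [300.8, 231.8], [286.8, 230.4], [288.4, 225.7]]
1 [[371.0, 401.0], [340.0, 394.0], [344.0, 297.0], [375.0, 301.0]] [[302.4, 227.8], [300.3, 232.5], [286.9, 229.6], [288.9, 225.0]]
1.1 [[366.0, 401.0], [336.0, 391.0], [349.0, 297.0], [379.0, 304.0]] [[302.2, 228.6], [299.7, 233.2], [287.0, 228.8], [289.5, 224.3]]
```

View pics/c5.png

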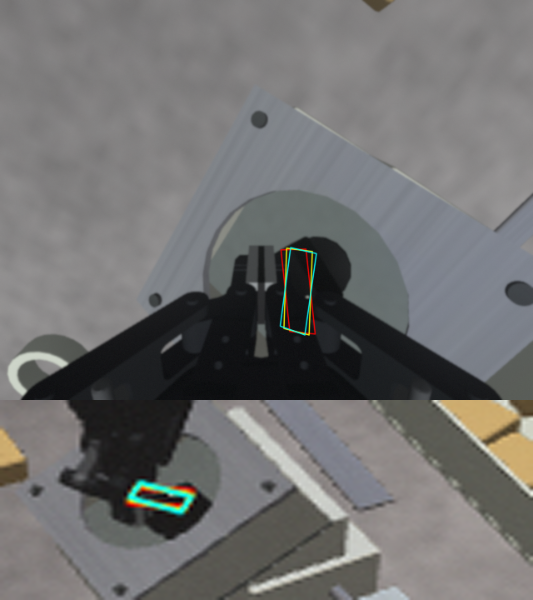

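```bash
cat > prof.py <<'E'
from geo import *
ys=np.arange(25,100,1.)
def prof(n,z=34,xs=np.linspace(10,32,12)):
    g=cv2.cvtColor(cv2.imread(f'pics/{n}.png'),cv2.COLOR_BGR2GRAY).astype(np.float32)
    P=np.array([[cr(x,y,z) for x in xs] for y in ys]).reshape(-1,3)
    q=proj(n,P).astype(np.float32); v=cv2.remap(g,q[:,0].reshape(1,-1),q[:,1].reshape(1,-1),cv2.INTER_LINEAR)
    return v.reshape(len(ys),-1).mean(1)
E
python3 - <<'E'
from prof import *
cap('scene','scene5.png')
for n in('side1','side5','scene4','scene5'): print(n,prof(n).astype(int).tolist())
E
```

```text
side1 [166, 167, 166, 167, 167, 166, 166, 166, 166, 166, 166, 165, 165, 165, 165, 162, 156, 146, 134, 123, 116, 111, 108, 104, 103, 100, 98, 96, 93, 89, 86, 83, 80, 77, 76, 79, 91, 117, 143, 162, 169, 170, 170, 170, 168, 161, 143, 121, 101, 90, 86, 84, 83, 82, 81, 80, 77, 74, 71, 67, 64, 61, 60, 61, 71, 86, 103, 117, 122, 123, 124, 124, 124, 124, 127]
side5 [176, 176, 176, 176, 176, 176, 176, 176, 176, 176, 176, 173, 170, 171, 173, 173, 167, 157, 145, 133, 125, 121, 117, 113, 111, 108, 105, 103, 100, 96, 93, 90, 87, 84, 83, 85, 99, 126, 154, 174, 182, 182, 182, 182, 180, 172, 154, 131, 109, 98, 94, 91, 90, 89, 88, 86, 82, 80, 76, 72, 69, 67, 65, 66, 76, 93, 112, 127, 133, 134, 134, 135, 134, 134, 137]
scene4 [147, 147, 147, 147, 147, 147, 146, 145, 144, 143, 144, 145, 148, 149, 150, 150, 150, 150, 151, 152, 151, 148, 141, 127, 109, 91, 79, 74, 73, 74, 75, 74, 73, 73, 78, 89, 106, 125, 142, 152, 155, 154, 152, 150, 149, 146, 142, 135, 126, 115, 103, 88, 75, 65, 60, 59, 59, 60, 60, 59, 59, 59, 62, 69, 81, 95, 108, 116, 119, 120, 122, 124, 128, 133, 138]
scene5 [147, 147, 147, 148, 148, 147, 147, 146, 145, 144, 145, 146, 148, 150, 151, 151, 151, 151, 152, 152, 152, 149, 141, 128, 110, 92, 79, 75, 74, 75, 75, 75, 73, 74, 79, 90, 107, 126, 142, 152, 156, 155, 153, 151, 150, 147, 142, 135, 126, 116, 104, 89, 76, 66, 60, 59, 60, 61, 61, 60, 59, 59, 62, 69, 82, 96, 108, 116, 120, 121, 122, 125, 129, 134, 139]
```

The pad profile shows that the knob has not moved. The tips are only about 7 mm thick each side over their last 18 mm, so the closed fingers slipped past the bar end. I go back and repeat with the right thickness.

```bash
python3 - <<'E'
from crank import *
zf=lambda t:.096+.009*max(0,t-1.4)
p0,y0=pose(1.09,.0962)   # commanded now
H=.0068
for t in np.arange(.37,3,.3):
    p,y=pose(t,zf(t),half=H);d=p-KG;print(round(t,2),np.round([d@X*1000,d@Y*1000],1),round(y,1))
print('back');
p,y=pose(.37,.096,half=H,back=.009);rows([(p0-.006*X,y0),(p-.012*X-.008*Y,y),(p,y)],p0,y0,1)
print('push');
ths=[.37,.44,.51,.58,.65,.72,.79,.86,.93,1.0]
rows([pose(t,zf(t),half=H) for t in ths],p,y,1)
E
```

```text
0.37 [-18.4  -9.8] 73.2
0.67 [-20.9  -5.1] 57.3
0.97 [-22.1   0.6] 40.2
1.27 [-21.4   7. ] 21.5
1.57 [-18.4  13. ] 1.9
1.87 [-14.8  17.8] -17.8
2.17 [-9.4 20.8] -36.5
2.47 [-3.3 21.3] -53.7
2.77 [ 2.6 19.2] -69.6
back
[1, np.float64(3.1), np.float64(-5.1), np.float64(-0.0), np.float64(0.0)]
[1, np.float64(-19.5), np.float64(-17.0), np.float64(0.2), np.float64(-40.4)]
[1, np.float64(-18.8), np.float64(-2.6), np.float64(0.2), np.float64(-40.4)]
push
[1, np.float64(-0.0), np.float64(9.0), np.float64(-0.0), np.float64(0.0)]
[1, np.float64(0.9), np.float64(9.7), np.float64(-0.0), np.float64(3.6)]
[1, np.float64(1.9), np.float64(10.5), np.float64(-0.0), np.float64(7.3)]
[1, np.float64(2.8), np.float64(11.3), np.float64(-0.0), np.float64(11.0)]
[1, np.float64(3.6), np.float64(12.3), np.float64(-0.0), np.float64(14.8)]
[1, np.float64(4.5), np.float64(13.3), np.float64(-0.0), np.float64(18.7)]
[1, np.float64(5.2), np.float64(14.4), np.float64(-0.0), np.float64(22.6)]
[1, np.float64(5.9), np.float64(15.6), np.float64(-0.0), np.float64(26.6)]
[1, np.float64(6.6), np.float64(16.9), np.float64(-0.0), np.float64(30.7)]
[1, np.float64(7.1), np.float64(18.2), np.float64(-0.0), np.float64(34.9)]
```

Request:
apply_moves --plan '[[[1,3,-5,0,0],[1,-2,-10,0,-8],[1,-8,-14,0,-16],[1,-14,-17,1,-24],[1,-19.5,-17,2,-32],[1,-19.5,-17,2,-40.4],[1,-19,-8,2,-40.4],[1,-18.8,-2.6,2,-40.4],[1,-18.8,-2.6,2,-40.4],[1,-18.8,-2.6,2,-40.4]]]'

```text
t: 13.55
tcp_pos: [0.4692, 0.1442, 0.0943]
eef_rot: [0.146, 0.989, -0.0, -0.0]
wrist_force: [-0.5, -0.1, -0.2]
finger_gap: -0.0004
```

Request:
apply_moves --plan '[[[1,0,9,0,0],[1,0.9,9.7,0,3.6],[1,1.9,10.5,0,7.3],[1,2.8,11.3,0,11],[1,3.6,12.3,0,14.8],[1,4.5,13.3,0,18.7],[1,5.2,14.4,0,22.6],[1,5.9,15.6,0,26.6],[1,6.6,16.9,0,30.7],[1,7.1,18.2,0,34.9]]]'

```text
t: 14.55
tcp_pos: [0.4641, 0.158, 0.0935]
eef_rot: [0.439, 0.899, -0.007, 0.0]
wrist_force: [-11.3, -21.4, 7.4]
finger_gap: -0.0001
```

```bash
python3 - <<'E'
from prof import *
s=bot.read_state();print(s['tcp_pos'],s['wrist_force'],s['moment'])
cap('scene','scene6.png');cap('wrist','w6.png')
for n in('scene4','scene6'): print(n,prof(n).astype(int).tolist())
E
```

```text
[0.46414512 0.15804078 0.09345312] [-11.32918059 -21.37458435   7.44129993] [-4.19500128  2.16906219 -0.10415201]
scene4 [147, 147, 147, 147, 147, 147, 146, 145, 144, 143, 144, 145, 148, 149, 150, 150, 150, 150, 151, 152, 151, 148, 141, 127, 109, 91, 79, 74, 73, 74, 75, 74, 73, 73, 78, 89, 106, 125, 142, 152, 155, 154, 152, 150, 149, 146, 142, 135, 126, 115, 103, 88, 75, 65, 60, 59, 59, 60, 60, 59, 59, 59, 62, 69, 81, 95, 108, 116, 119, 120, 122, 124, 128, 133, 138]
scene6 [147, 147, 147, 147, 147, 147, 147, 146, 145, 144, 145, 146, 149, 151, 152, 153, 153, 151, 146, 136, 121, 102, 86, 77, 74, 75, 75, 75, 74, 73, 76, 84, 99, 118, 136, 148, 154, 155, 155, 155, 154, 150, 145, 138, 129, 120, 109, 96, 82, 69, 61, 59, 60, 61, 61, 60, 59, 58, 59, 65, 76, 91, 106, 116, 120, 120, 119, 121, 125, 131, 137, 141, 144, 145, 145]
```

```bash
cat >> crank.py <<'E'
H=.0068
def zf(t): return .094+.010*max(0,t-1.4)
E
python3 - <<'E'
from crank import *
p0,y0=pose(1.0,.094,half=H);print(p0,y0)
pb,yb=pose(.54,.094,half=H,back=.006,rho=.013)
rows([(p0-.008*X-.008*Y,y0),(pb-.004*X-.004*Y,yb),(pb,yb)],p0,y0,1)
print('push')
L=[(.54,0),(.54,.005)]+[(t,.006) for t in np.arange(.6,1.09,.06)]
rows([pose(t,.094,half=H,inn=l) for t,l in L][:10],pb,yb,1)
E
```

```text
[0.46729988 0.16316659 0.094     ] 38.35415047617152
[1, np.float64(-1.7), np.float64(-11.2), np.float64(-0.0), np.float64(0.0)]
[1, np.float64(-11.7), np.float64(-14.3), np.float64(-0.0), np.float64(-26.0)]
[1, np.float64(-10.8), np.float64(-8.7), np.float64(-0.0), np.float64(-26.0)]
push
[1, np.float64(0.0), np.float64(6.0), np.float64(-0.0), np.float64(0.0)]
[1, np.float64(-0.0), np.float64(11.0), np.float64(-0.0), np.float64(0.0)]
[1, np.float64(0.5), np.float64(12.6), np.float64(-0.0), np.float64(3.2)]
[1, np.float64(1.0), np.float64(13.3), np.float64(-0.0), np.float64(6.5)]
[1, np.float64(1.5), np.float64(14.0), np.float64(-0.0), np.float64(9.8)]
[1, np.float64(2.0), np.float64(14.8), np.float64(-0.0), np.float64(13.2)]
[1, np.float64(2.4), np.float64(15.6), np.float64(-0.0), np.float64(16.6)]
[1, np.float64(2.8), np.float64(16.4), np.float64(-0.0), np.float64(20.1)]
[1, np.float64(3.1), np.float64(17.3), np.float64(-0.0), np.float64(23.6)]
[1, np.float64(3.4), np.float64(18.2), np.float64(-0.0), np.float64(27.2)]
```

Request:
apply_moves --plan '[[[1,-2,-11,0,0],[1,-5,-14,0,-8.5],[1,-8,-14,0,-17],[1,-11,-14,0,-26],[1,-10.8,-8.7,0,-26],[1,-10.8,-8.7,0,-26],[1,-10.8,-8.7,0,-26],[1,-10.8,-8.7,0,-26],[1,-10.8,-8.7,0,-26],[1,-10.8,-8.7,0,-26]]]'

```text
t: 15.65
tcp_pos: [0.4674, 0.1496, 0.0944]
eef_rot: [0.222, 0.975, 0.0, -0.0]
wrist_force: [-0.0, 0.6, -1.1]
finger_gap: 0.0001
```

Request:
apply_moves --plan '[[[1,0,6,0,0],[1,0,11,0,0],[1,0.5,12.6,0,3.2],[1,1,13.3,0,6.5],[1,1.5,14,0,9.8],[1,2,14.8,0,13.2],[1,2.4,15.6,0,16.6],[1,2.8,16.4,0,20.1],[1,3.1,17.3,0,23.6],[1,3.4,18.2,0,27.2]]]'

```text
t: 16.65
tcp_pos: [0.4652, 0.1602, 0.0932]
eef_rot: [0.448, 0.894, -0.01, -0.002]
wrist_force: [-23.5, -26.4, 18.3]
finger_gap: -0.0001
```

```bash
cat >> prof.py <<'E'
from scipy.optimize import minimize_scalar
ref=None
def knob(n,lo=0.,z=34):
    "jaw shift (mm) relative to scene4 by profile match -> knob angle (rest pad)"
    a=prof('scene4',z);b=prof(n,z);best=None
    w=(ys>=44)&(ys<=90)   # pad+jaw window in scene4
    f=lambda d:np.mean((np.interp(ys[w]-d,ys,b)-a[w])**2)
    ds=np.arange(-3,60,.1);ys_ok=[f(d) for d in ds];d=ds[int(np.argmin(ys_ok))];return round(d,1),round(min(ys_ok),1),round(.37+d/20,3)
ys=np.arange(-15,100,1.)
E
cat > chk.py <<'E'
import sys
from prof import *
n=sys.argv[1]; s=bot.read_state();M=R.from_quat(s['eef_rot']).as_matrix()
print(round(s['t'],2),s['tcp_pos'].round(4),'yaw',round(np.degrees(np.arctan2(M[1,1],M[0,1])),1),s['wrist_force'].round(1),s['moment'].round(2))
d=s['tcp_pos']-KG;print('rel',round(d@X*1000,1),round(d@Y*1000,1))
cap('scene',n+'.png');print('shift,err,theta',knob(n),knob(n,z=30))
E
python3 chk.py s7; python3 -c "
from prof import *
print(knob('scene6'))"
```

```text
16.65 [0.4652 0.1602 0.0932] yaw 36.8 [-23.5 -26.4  18.3] [-5.2   4.67 -0.15]
rel -24.3 -1.6
shift,err,theta (np.float64(8.7), np.float64(9.4), np.float64(0.805)) (np.float64(8.7), np.float64(7.7), np.float64(0.805))
(np.float64(3.5), np.float64(2.6), np.float64(0.545))
```

```bash
cat >> crank.py <<'E'
def zf(t): return .098+.003*(t-.8)
def lead(t,l,dy=0.,rho=.011,half=H):
    "finger for bar at t, pushed l beyond contact"
    return pose(t,zf(t),half=half,inn=l,rho=rho)
E
python3 - <<'E'
from crank import *
p0,y0=pose(1.02,.094,half=H,inn=.006);print(p0,y0)
L=[(.8,-.003),(.8,0),(.82,.005),(.9,.007),(.97,.007),(1.04,.007),(1.11,.007),(1.18,.007),(1.25,.007),(1.32,.007)]
rows([lead(*l) for l in L],p0,y0,1)
E
```

```text
[0.47206229 0.16720853 0.094     ] 37.144978788676276
[1, np.float64(-6.4), np.float64(-10.6), np.float64(-4.0), np.float64(-12.9)]
[1, np.float64(-5.7), np.float64(-7.7), np.float64(-4.0), np.float64(-12.9)]
[1, np.float64(-4.4), np.float64(-2.7), np.float64(-4.1), np.float64(-11.8)]
[1, np.float64(-3.1), np.float64(-0.1), np.float64(-4.3), np.float64(-7.2)]
[1, np.float64(-2.4), np.float64(0.5), np.float64(-4.5), np.float64(-3.0)]
[1, np.float64(-1.7), np.float64(1.2), np.float64(-4.7), np.float64(1.2)]
[1, np.float64(-1.1), np.float64(2.0), np.float64(-4.9), np.float64(5.5)]
[1, np.float64(-0.5), np.float64(2.8), np.float64(-5.1), np.float64(9.9)]
[1, np.float64(0.0), np.float64(3.7), np.float64(-5.4), np.float64(14.4)]
[1, np.float64(0.5), np.float64(4.6), np.float64(-5.6), np.float64(18.9)]
```

Request:
apply_moves --plan '[[[1,-6.4,-10.6,-4,-8],[1,-6,-8,-4,-12.9],[1,-4.4,-2.7,-4,-11.8],[1,-3.1,-0.1,-4.3,-7.2],[1,-2.4,0.5,-4.5,-3],[1,-1.7,1.2,-4.7,1.2],[1,-1.1,2,-4.9,5.5],[1,-0.5,2.8,-5.1,9.9],[1,0,3.7,-5.4,14.4],[1,0.5,4.6,-5.6,18.9]]]'

```text
t: 17.7
tcp_pos: [0.4694, 0.1679, 0.0994]
eef_rot: [0.588, 0.809, -0.006, -0.003]
wrist_force: [-22.7, -9.9, 16.4]
finger_gap: -0.0001
```

```bash
python3 chk.py s8; python3 - <<'E'
from crank import *
p0,y0=lead(1.32,.007);print(p0,y0)
rows([lead(t,.007) for t in np.arange(1.38,1.93,.06)],p0,y0,1)
E
```

```text
17.7 [0.4694 0.1679 0.0994] yaw 18.0 [-22.7  -9.9  16.4] [-2.08  4.61  0.11]
rel -19.9 5.9
shift,err,theta (np.float64(13.8), np.float64(10.8), np.float64(1.06)) (np.float64(13.8), np.float64(7.7), np.float64(1.06))
[0.47543898 0.17034531 0.09956   ] 18.279435392866933
[1, np.float64(0.6), np.float64(0.7), np.float64(-0.2), np.float64(3.9)]
[1, np.float64(1.1), np.float64(1.4), np.float64(-0.4), np.float64(7.8)]
[1, np.float64(1.6), np.float64(2.2), np.float64(-0.5), np.float64(11.8)]
[1, np.float64(2.0), np.float64(3.0), np.float64(-0.7), np.float64(15.8)]
[1, np.float64(2.4), np.float64(3.6), np.float64(-0.9), np.float64(19.7)]
[1, np.float64(2.8), np.float64(4.2), np.float64(-1.1), np.float64(23.7)]
[1, np.float64(3.2), np.float64(4.8), np.float64(-1.3), np.float64(27.6)]
[1, np.float64(3.5), np.float64(5.5), np.float64(-1.4), np.float64(31.6)]
[1, np.float64(3.8), np.float64(6.2), np.float64(-1.6), np.float64(35.4)]
[1, np.float64(4.0), np.float64(6.9), np.float64(-1.8), np.float64(39.3)]
```

Request:
apply_moves --plan '[[[1,0.6,0.7,-1,-3],[1,1.1,1.4,-1.3,-2],[1,1.6,2.2,-1.6,1],[1,2,3,-1.8,5],[1,2.4,3.6,-2,9],[1,2.8,4.2,-2.2,13],[1,3.2,4.8,-2.4,17],[1,3.5,5.5,-2.6,21],[1,3.8,6.2,-2.8,25],[1,4,6.9,-3,28]]]'

```text
t: 18.75
tcp_pos: [0.4726, 0.1758, 0.1024]
eef_rot: [0.765, 0.644, -0.006, -0.005]
wrist_force: [-28.5, -2.9, 21.0]
finger_gap: -0.0002
```

```bash
python3 chk.py s9; python3 - <<'E'
from crank import *
p0,y0=lead(1.92,.007);print((p0-KG)*1000,y0+11)
for t in np.arange(1.5,2.6,.1): p,y=lead(t,.0);d=(p-KG)*1000;print(round(t,2),round(d@X,1),round(d@Y,1),round(y,1))
E
```

```text
18.75 [0.4726 0.1758 0.1024] yaw -9.9 [-28.5  -2.9  21. ] [-0.43  6.13  0.15]
rel -16.5 13.7
shift,err,theta (np.float64(22.6), np.float64(847.7), np.float64(1.5)) (np.float64(22.3), np.float64(819.1), np.float64(1.485))
[-8.73382189 13.66745933 -1.2573142 ] -10.004653170699964
1.5 -19.1 9.7 6.5
1.6 -18.2 11.5 -0.1
1.7 -17.4 13.2 -6.7
1.8 -16.3 14.9 -13.3
1.9 -15.0 16.4 -19.7
2.0 -13.5 17.7 -26.1
2.1 -11.9 18.7 -32.2
2.2 -10.1 19.5 -38.2
2.3 -8.1 20.1 -44.1
2.4 -6.2 20.3 -49.8
2.5 -4.2 20.2 -55.3
```

```bash
sed -i 's/w=(ys>=44)/w=(ys>=59)/' prof.py; python3 - <<'E'
from prof import *
from crank import *
for n in('scene6','s7','s8','s9'): print(n,knob(n),knob(n,z=30))
p0,_=lead(1.92,.007);p0[2]+=.0012;y0=-9.7
rows([(lead(t,.008)[0],lead(t-.13,0)[1]) for t in np.linspace(1.96,2.4,10)],p0,y0,1)
E
```

```text
scene6 (np.float64(3.6), np.float64(2.1), np.float64(0.55)) (np.float64(3.6), np.float64(6.6), np.float64(0.55))
s7 (np.float64(8.9), np.float64(4.0), np.float64(0.815)) (np.float64(8.9), np.float64(2.6), np.float64(0.815))
s8 (np.float64(13.8), np.float64(14.2), np.float64(1.06)) (np.float64(13.8), np.float64(10.0), np.float64(1.06))
s9 (np.float64(23.6), np.float64(40.4), np.float64(1.55)) (np.float64(23.0), np.float64(119.8), np.float64(1.52))
[1, np.float64(0.1), np.float64(1.4), np.float64(1.1), np.float64(5.5)]
[1, np.float64(0.4), np.float64(1.9), np.float64(0.9), np.float64(8.7)]
[1, np.float64(0.7), np.float64(2.4), np.float64(0.8), np.float64(11.8)]
[1, np.float64(1.0), np.float64(3.0), np.float64(0.6), np.float64(14.9)]
[1, np.float64(1.2), np.float64(3.6), np.float64(0.5), np.float64(17.9)]
[1, np.float64(1.3), np.float64(4.2), np.float64(0.3), np.float64(21.0)]
[1, np.float64(1.4), np.float64(4.9), np.float64(0.2), np.float64(24.0)]
[1, np.float64(1.5), np.float64(5.6), np.float64(0.1), np.float64(26.9)]
[1, np.float64(1.5), np.float64(6.3), np.float64(-0.1), np.float64(29.8)]
[1, np.float64(1.5), np.float64(6.9), np.float64(-0.2), np.float64(32.7)]
```

Request:
apply_moves --plan '[[[1,0.1,1.4,0,4],[1,0.4,1.9,0,7],[1,0.7,2.4,0,10],[1,1,3,-0.3,13],[1,1.2,3.6,-0.6,16],[1,1.3,4.2,-0.9,19],[1,1.4,4.9,-1.2,22],[1,1.5,5.6,-1.5,25],[1,1.5,6.3,-1.8,28],[1,1.5,6.9,-2,31]]]'

```text
t: 19.8
tcp_pos: [0.4806, 0.1797, 0.1055]
eef_rot: [0.909, 0.417, -0.005, -0.006]
wrist_force: [-28.8, 9.5, 20.7]
finger_gap: 0.0001
```

```bash
python3 chk.py s10; python3 - <<'E'
from crank import *
p0,_=lead(2.4,.008);p0[2]+=.002;y0=-40.7
d=p0-KG;print(d@X*1000,d@Y*1000,p0[2])
rows([(lead(t,.008)[0],lead(t-.2,0)[1]) for t in np.linspace(2.42,2.7,10)],p0,y0,1)
E
```

```text
19.8 [0.4806 0.1797 0.1055] yaw -40.7 [-28.8   9.5  20.7] [2.09 5.84 0.15]
rel -8.3 17.4
shift,err,theta (np.float64(36.9), np.float64(351.6), np.float64(2.215)) (np.float64(36.8), np.float64(680.2), np.float64(2.21))
-1.1943920772936911 14.009025522221076 0.1048
[1, np.float64(0.1), np.float64(0.3), np.float64(1.9), np.float64(-1.3)]
[1, np.float64(0.3), np.float64(0.7), np.float64(1.8), np.float64(0.6)]
[1, np.float64(0.5), np.float64(1.1), np.float64(1.8), np.float64(2.4)]
[1, np.float64(0.6), np.float64(1.5), np.float64(1.7), np.float64(4.2)]
[1, np.float64(0.7), np.float64(2.0), np.float64(1.6), np.float64(5.9)]
[1, np.float64(0.8), np.float64(2.5), np.float64(1.5), np.float64(7.7)]
[1, np.float64(0.9), np.float64(2.9), np.float64(1.4), np.float64(9.4)]
[1, np.float64(0.9), np.float64(3.4), np.float64(1.3), np.float64(11.2)]
[1, np.float64(1.0), np.float64(3.9), np.float64(1.2), np.float64(12.9)]
[1, np.float64(1.0), np.float64(4.4), np.float64(1.1), np.float64(14.6)]
```

```bash
python3 - <<'E'
from geo import *
cap('side','side10.png');cap('wrist','w10.png')
a=cv2.imread('pics/s10.png')[230:310,230:340];b=cv2.imread('pics/side10.png')[245:335,300:400];w=cv2.imread('pics/w10.png')
A=cv2.resize(a,(440,320),interpolation=2);B=cv2.resize(b,(356,320),interpolation=2);W=cv2.resize(w[190:480,130:600],(454,280),interpolation=2)
o=np.zeros((600,796,3),np.uint8);o[:320,:440]=A;o[:320,440:]=B;o[320:,:454]=W;cv2.imwrite('pics/c10.png',o)
E
```

```text
(no output)
```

View pics/c10.png

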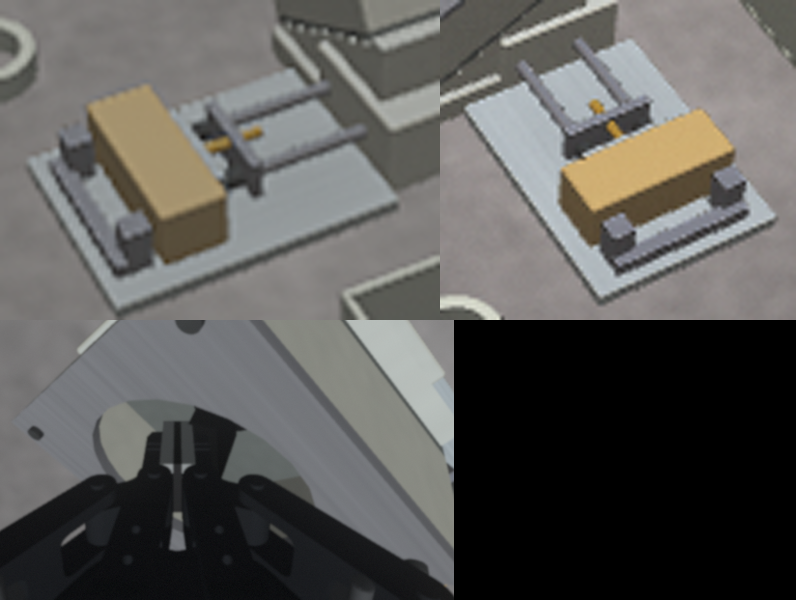

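The picture shows the jaw and pin advanced, the pad at the loaf, the loaf lying flat, and the fingers clear in the hole. I continue with the same stroke and measure the jaw plate only.

Request:
apply_moves --plan '[[[1,0.1,0.3,0,0],[1,0.3,0.7,0,0.6],[1,0.5,1.1,0,2.4],[1,0.6,1.5,-0.2,4.2],[1,0.7,2,-0.4,6],[1,0.8,2.5,-0.6,7.7],[1,0.9,2.9,-0.8,9.4],[1,0.9,3.4,-1,11.2],[1,1,3.9,-1,13],[1,1,4.4,-1,14.6]]]'

```text
t: 20.95
tcp_pos: [0.485, 0.1795, 0.1071]
eef_rot: [0.954, 0.299, -0.004, -0.007]
wrist_force: [-29.2, 16.0, 22.3]
finger_gap: -0.0001
```

```bash
sed -i 's/w=(ys>=59)&(ys<=90)/w=(ys>=72)\&(ys<=91)/' prof.py; python3 chk.py s11; python3 - <<'E'
from prof import *
from crank import *
for n in('s8','s9','s10'): print(n,knob(n),knob(n,z=30))
p0,_=lead(2.7,.008);p0[2]=.1058;y0=-55.3
d=p0-KG;print(d@X*1000,d@Y*1000,p0[2])
for l in (.008,.01): rows([(lead(t,l)[0],max(-71,lead(t-.2,0)[1])) for t in np.linspace(2.72,3.0,10)],p0,y0,1)
E
```

```text
20.95 [0.485  0.1795 0.1071] yaw -55.2 [-29.2  16.   22.3] [3.44 5.95 0.06]
rel -4.0 17.0
shift,err,theta (np.float64(42.9), np.float64(89.1), np.float64(2.515)) (np.float64(43.1), np.float64(50.9), np.float64(2.525))
s8 (np.float64(13.7), np.float64(18.3), np.float64(1.055)) (np.float64(13.7), np.float64(8.3), np.float64(1.055))
s9 (np.float64(23.4), np.float64(25.1), np.float64(1.54)) (np.float64(23.6), np.float64(11.4), np.float64(1.55))
s10 (np.float64(37.1), np.float64(42.5), np.float64(2.225)) (np.float64(37.2), np.float64(19.4), np.float64(2.23))
2.705285699092581 11.802301689524668 0.1058
[1, np.float64(0.1), np.float64(0.3), np.float64(2.0), np.float64(1.1)]
[1, np.float64(0.2), np.float64(0.8), np.float64(1.9), np.float64(2.8)]
[1, np.float64(0.3), np.float64(1.3), np.float64(1.9), np.float64(4.4)]
[1, np.float64(0.4), np.float64(1.8), np.float64(1.8), np.float64(6.1)]
[1, np.float64(0.4), np.float64(2.3), np.float64(1.7), np.float64(7.7)]
[1, np.float64(0.4), np.float64(2.8), np.float64(1.6), np.float64(9.4)]
[1, np.float64(0.5), np.float64(3.3), np.float64(1.5), np.float6
[... 237 characters left out ...]
 np.float64(2.3), np.float64(2.0), np.float64(1.1)]
[1, np.float64(-0.3), np.float64(2.7), np.float64(1.9), np.float64(2.8)]
[1, np.float64(-0.2), np.float64(3.2), np.float64(1.9), np.float64(4.4)]
[1, np.float64(-0.2), np.float64(3.7), np.float64(1.8), np.float64(6.1)]
[1, np.float64(-0.2), np.float64(4.2), np.float64(1.7), np.float64(7.7)]
[1, np.float64(-0.2), np.float64(4.6), np.float64(1.6), np.float64(9.4)]
[1, np.float64(-0.3), np.float64(5.1), np.float64(1.5), np.float64(11.0)]
[1, np.float64(-0.3), np.float64(5.6), np.float64(1.4), np.float64(12.6)]
[1, np.float64(-0.4), np.float64(6.1), np.float64(1.3), np.float64(14.2)]
[1, np.float64(-0.5), np.float64(6.6), np.float64(1.2), 15.7]
```

Request:
apply_moves --plan '[[[1,0.1,0.3,0,1],[1,0.2,0.8,0,2.8],[1,0.3,1.3,0,4.4],[1,0.4,1.8,-0.2,6],[1,0.4,2.3,-0.4,7.7],[1,0.4,2.8,-0.6,9.4],[1,0.4,3.3,-0.8,11],[1,0.4,3.8,-0.8,12.6],[1,0.4,4.3,-0.8,14.2],[1,0.4,4.3,-0.8,14.2]]]'

```text
t: 22.0
tcp_pos: [0.4888, 0.1784, 0.1084]
eef_rot: [0.984, 0.179, -0.004, -0.009]
wrist_force: [-27.8, 23.8, 19.9]
finger_gap: -0.0001
```

```bash
python3 chk.py s12; python3 - <<'E'
from crank import *
s=bot.read_state();print(np.degrees(s['qpos']).round(1))
p0,_=lead(2.97,.008);p0[2]=.1066;y0=-69.5
rows([(lead(t,l)[0],-71) for t,l in((2.97,.009),(2.97,.01),(3.,.01),(3.05,.01),(3.1,.01),(3.15,.01),(3.2,.01))],p0,y0,1)
E
```

```text
22.0 [0.4888 0.1784 0.1084] yaw -69.3 [-27.8  23.8  19.9] [ 4.8   5.43 -0.  ]
rel -0.2 15.8
shift,err,theta (np.float64(46.3), np.float64(534.1), np.float64(2.685)) (np.float64(46.4), np.float64(412.6), np.float64(2.69))
[ 19.4   8.6 -16.2  65.5   1.1 178.7]
[1, np.float64(-0.2), np.float64(1.0), np.float64(2.1), 1.5]
[1, np.float64(-0.4), np.float64(2.0), np.float64(2.1), 1.5]
[1, np.float64(-0.3), np.float64(2.4), np.float64(2.0), 1.5]
[1, np.float64(-0.3), np.float64(3.3), np.float64(1.8), 1.5]
[1, np.float64(-0.4), np.float64(4.1), np.float64(1.7), 1.5]
[1, np.float64(-0.4), np.float64(4.8), np.float64(1.5), 1.5]
[1, np.float64(-0.4), np.float64(5.2), np.float64(1.4), 1.5]
```

```bash
cat >> prof.py <<'E'
def knob2(n,ref,xs,z=34,lo=72,hi=91):
    a=prof(ref,z,xs);b=prof(n,z,xs);w=(ys>=lo)&(ys<=hi);ds=np.arange(-3,60,.1)
    def f(d):
        v=np.interp(ys[w]-d,ys,b); k=np.corrcoef(v,a[w])[0,1]; return k
    s=np.array([f(d) for d in ds]); i=int(s.argmax()); return round(ds[i],1),round(s[i],3),round(.37+ds[i]/20,3)
E
cat > chk2.py <<'E'
import sys
from prof import *
n=sys.argv[1]
if len(sys.argv)<3: cap('side','d'+n+'.png');cap('scene',n+'.png')
for xs in(np.linspace(14,26,8),np.linspace(-26,-14,8)):
    for z in(34,32): print('side',knob2('d'+n,'side1',xs,z),'scene',knob2(n,'scene4',xs,z))
E
python3 chk2.py s12b; cp pics/side10.png pics/ds10.png; cp cal_side10.npz cal_ds10.npz; echo; python3 chk2.py s10 x
```

```text
side (np.float64(45.3), np.float64(0.73), np.float64(2.635)) scene (np.float64(47.1), np.float64(0.935), np.float64(2.725))
side (np.float64(26.7), np.float64(0.826), np.float64(1.705)) scene (np.float64(46.8), np.float64(0.922), np.float64(2.71))
side (np.float64(44.2), np.float64(0.751), np.float64(2.58)) scene (np.float64(3.5), np.float64(0.835), np.float64(0.545))
side (np.float64(44.2), np.float64(0.748), np.float64(2.58)) scene (np.float64(47.4), np.float64(0.663), np.float64(2.74))

side (np.float64(37.9), np.float64(0.998), np.float64(2.265)) scene (np.float64(36.9), np.float64(0.992), np.float64(2.215))
side (np.float64(38.0), np.float64(0.999), np.float64(2.27)) scene (np.float64(37.2), np.float64(0.99), np.float64(2.23))
side (np.float64(37.9), np.float64(0.998), np.float64(2.265)) scene (np.float64(37.4), np.float64(0.975), np.float64(2.24))
side (np.float64(38.0), np.float64(1.0), np.float64(2.27)) scene (np.float64(37.6), np.float64(0.98), np.float64(2.25))
```

```bash
sed -i 's/^ys=np.arange(-15,100,1.)/ys=np.arange(-15,130,1.)/; s/lo=72,hi=91/lo=85,hi=112/' prof.py
python3 - <<'E'
from prof import *
print(prof('side1')[95:].astype(int).tolist());print(prof('scene4')[95:].astype(int).tolist());print(prof('ds12b')[45:90].astype(int).tolist());print(prof('s12b')[45:90].astype(int).tolist())
E
python3 chk2.py s10 x; echo; python3 chk2.py s12b x
```

```text
[80, 77, 74, 71, 67, 64, 61, 60, 61, 71, 86, 103, 117, 122, 123, 124, 124, 124, 124, 127, 133, 138, 139, 138, 138, 140, 141, 140, 141, 142, 141, 136, 125, 114, 104, 98, 94, 93, 93, 92, 93, 93, 92, 92, 91, 91, 92, 92, 93, 93]
[59, 59, 60, 60, 59, 59, 59, 62, 69, 81, 95, 108, 116, 119, 120, 122, 124, 128, 133, 138, 142, 145, 147, 146, 146, 144, 144, 144, 144, 145, 147, 149, 149, 149, 149, 149, 148, 146, 141, 131, 117, 103, 92, 87, 87, 88, 89, 89, 90, 90]
[132, 107, 91, 82, 77, 74, 72, 69, 66, 69, 81, 102, 121, 132, 135, 134, 133, 133, 135, 140, 145, 147, 147, 147, 148, 148, 148, 150, 151, 149, 148, 149, 149, 149, 149, 151, 150, 148, 147, 148, 149, 148, 148, 150, 149]
[109, 84, 65, 58, 58, 58, 59, 60, 66, 76, 91, 105, 116, 120, 120, 119, 121, 125, 130, 134, 137, 139, 140, 141, 142, 142, 142, 141, 141, 141, 142, 142, 143, 143, 142, 141, 141, 142, 143, 146, 147, 148, 148, 148, 147]
side (np.float64(37.9), np.float64(0.994), np.float64(2.265)) scene (np.float64(37.8), np.float64(1.0), np.float64(2.26))
side (np.float64(38.0), np.float64(0.998), np.float64(2.27)) scene (np.float64(37.9), np.float64(1.0), np.float64(2.265))
side (np.float64(37.7), np.float64(0.992), np.float64(2.255)) scene (np.float64(37.2), np.float64(0.997), np.float64(2.23))
side (np.float64(38.0), np.float64(0.996), np.float64(2.27)) scene (np.float64(37.3), np.float64(0.997), np.float64(2.235))

side (np.float64(49.4), np.float64(0.993), np.float64(2.84)) scene (np.float64(49.6), np.float64(0.999), np.float64(2.85))
side (np.float64(49.3), np.float64(0.998), np.float64(2.835)) scene (np.float64(49.8), np.float64(1.0), np.float64(2.86))
side (np.float64(49.3), np.float64(0.997), np.float64(2.835)) scene (np.float64(48.9), np.float64(0.997), np.float64(2.815))
side (np.float64(49.4), np.float64(0.999), np.float64(2.84)) scene (np.float64(49.3), np.float64(0.998), np.float64(2.835))
```

The jaw fit on its rear edge agrees in both cameras: 49.4 mm of travel, θ ≈ 2.84 rad, pad pushed back about 8 mm. One small stroke remains. Joint 6 is near its limit, so I turn it back slightly.

Request:
apply_moves --plan '[[[1,0,0,0,-1],[1,0,0.4,0,-2],[1,0,0.8,0,-2],[1,0,1.2,0,-2],[1,0,1.6,0,-2],[1,0,2,0,-2],[1,0,2.2,0,-2],[1,0,2.2,0,-2],[1,0,2.2,0,-2],[1,0,2.2,0,-2]]]'

```text
t: 23.15
tcp_pos: [0.4888, 0.1779, 0.1085]
eef_rot: [0.98, 0.197, -0.004, -0.011]
wrist_force: [-29.7, 27.7, 20.7]
finger_gap: 0.0001
```

```bash
python3 chk2.py s13; python3 -c "
from h import *
s=bot.read_state();print(s['qpos'],s['wrist_force'],s['tcp_pos'])"
```

```text
side (np.float64(49.5), np.float64(0.994), np.float64(2.845)) scene (np.float64(49.6), np.float64(0.999), np.float64(2.85))
side (np.float64(49.4), np.float64(0.998), np.float64(2.84)) scene (np.float64(49.8), np.float64(1.0), np.float64(2.86))
side (np.float64(49.3), np.float64(0.996), np.float64(2.835)) scene (np.float64(49.1), np.float64(0.997), np.float64(2.825))
side (np.float64(49.4), np.float64(0.999), np.float64(2.84)) scene (np.float64(49.3), np.float64(0.998), np.float64(2.835))
[ 0.33610849  0.14958581 -0.28301081  1.14331557  0.02283238  3.08057298] [-30.34564533  28.53800485  21.37597263] [0.48876955 0.17790494 0.10847089]
```

The force has about 33 N along the knob's axis: the thicker part of the finger is bearing on the bar's top and wedging. I ease off, raise a little, and push again gently.

Request:
apply_moves --plan '[[[1,-1,-2,0,0],[1,-3,-3,-2,0],[1,-4,-3,-4,0],[1,-4,-3,-4.5,0],[1,-4,-2.5,-4.5,0],[1,-4,-2,-4.5,0],[1,-4,-1.5,-4.5,0],[1,-4,-1,-4.5,0],[1,-4,-0.5,-4.5,0],[1,-4,-0.5,-4.5,0]]]'

```text
t: 24.25
tcp_pos: [0.4882, 0.1765, 0.1102]
eef_rot: [0.98, 0.197, -0.002, -0.01]
wrist_force: [-10.4, 30.5, -5.3]
finger_gap: 0.0
```

```bash
python3 chk2.py s14; python3 -c "
from h import *
s=bot.read_state();print(s['qpos'],s['wrist_force'],s['tcp_pos'])"
```

```text
side (np.float64(51.5), np.float64(0.994), np.float64(2.945)) scene (np.float64(51.4), np.float64(0.999), np.float64(2.94))
side (np.float64(51.4), np.float64(0.996), np.float64(2.94)) scene (np.float64(51.5), np.float64(0.999), np.float64(2.945))
side (np.float64(51.1), np.float64(0.996), np.float64(2.925)) scene (np.float64(50.9), np.float64(0.998), np.float64(2.915))
side (np.float64(51.2), np.float64(0.998), np.float64(2.93)) scene (np.float64(51.2), np.float64(0.998), np.float64(2.93))
[ 0.33569181  0.14451967 -0.28514417  1.14340913  0.01994534  3.08077341] [-9.96814732 30.21251219 -5.06580074] [0.48812203 0.17654615 0.11014255]
```

Request:
apply_moves --plan '[[[1,0,-3,0,0],[1,-1,-6,0,0],[1,-2,-9,0,0],[1,-2,-10,-10,0],[1,-2,-10,-30,0],[1,-2,-10,-60,0],[1,-2,-10,-95,0],[1,-2,-10,-130,0],[1,-2,-10,-150,0],[1,-2,-10,-150,0]]]'

```text
t: 25.35
tcp_pos: [0.4874, 0.177, 0.2655]
eef_rot: [0.981, 0.194, 0.003, -0.0]
wrist_force: [1.3, 0.5, 0.0]
finger_gap: 0.0
```

```bash
python3 chk2.py s15; python3 - <<'E'
from geo import *
s=bot.read_state();print(s['qpos'],s['wrist_force'],s['tcp_pos'])
cap('wrist','w15.png')
a=cv2.imread('pics/s15.png')[230:310,230:340];b=cv2.imread('pics/ds15.png')[180:335,255:400];w=cv2.imread('pics/w15.png')
q=cv2.imread('pics/s15.png')
A=cv2.resize(a,(412,300),interpolation=2);B=cv2.resize(b,(374,400),interpolation=2);W=cv2.resize(w,(400,300));
o=np.zeros((600,800,3),np.uint8);o[:300,:412]=A;o[:400,420:794]=B;o[300:,:400]=W;o[400:,420:687]=cv2.resize(q,(267,200));cv2.imwrite('pics/c15.png',o)
E
```

```text
side (np.float64(51.5), np.float64(0.994), np.float64(2.945)) scene (np.float64(51.4), np.float64(0.999), np.float64(2.94))
side (np.float64(51.4), np.float64(0.996), np.float64(2.94)) scene (np.float64(51.4), np.float64(0.999), np.float64(2.94))
side (np.float64(51.1), np.float64(0.996), np.float64(2.925)) scene (np.float64(50.9), np.float64(0.998), np.float64(2.915))
side (np.float64(51.2), np.float64(0.998), np.float64(2.93)) scene (np.float64(51.2), np.float64(0.998), np.float64(2.93))
[ 3.48535132e-01  1.12771900e-01  1.20839543e-02  1.46896160e+00
 -3.51676305e-04  3.09910104e+00] [-0.04588259  0.45007711  0.04607757] [0.48631545 0.17660155 0.26174995]
```

View pics/c15.png

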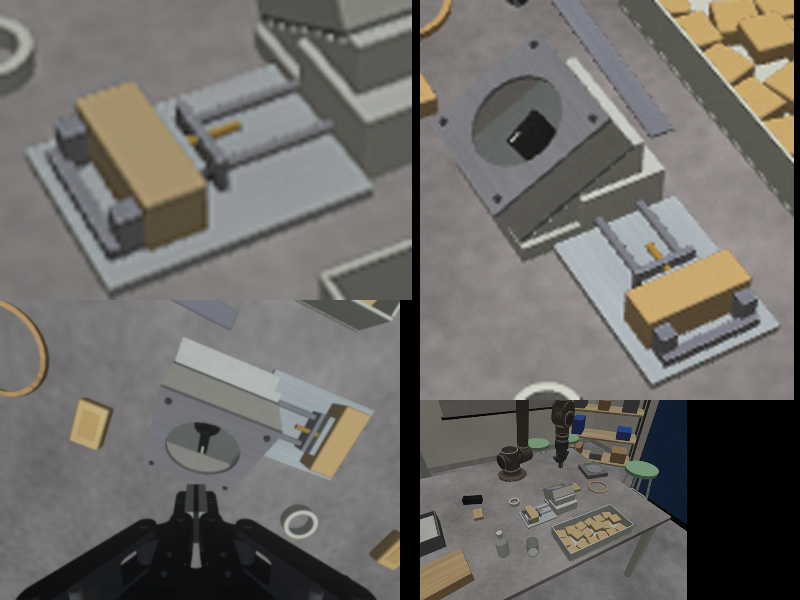

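The picture shows the loaf flat against both posts, the pad behind it with the pin protruding farther, the knob bar turned, and the gripper clear. One numeric check of the loaf's place remains before I hand in.

```bash
python3 - <<'E'
from prof import *
import prof as p
for n in('s15','w15'):
    for xs in(np.linspace(-50,-38,5),np.linspace(38,50,5)):
        v=prof(n,44,xs);g=np.gradient(v);i=(ys>5)&(ys<40);j=(ys<-10)&(ys>-16)
        print(n,'loaf back edge y',ys[i][np.argmax(abs(g[i]))],g[i][np.argmax(abs(g[i]))].round(1))
    q=cv2.cvtColor(cv2.imread(f'pics/{n}.png'),cv2.COLOR_BGR2GRAY).astype(np.float32)
    X_=np.arange(-85,86.);P=np.array([[cr(x,y,44) for y in(0,5,10)] for x in X_]).reshape(-1,3);u=proj(n,P).astype(np.float32)
    v=cv2.remap(q,u[:,:1].copy(),u[:,1:].copy(),1).reshape(len(X_),-1).mean(1);g=abs(np.gradient(v));print('ends x',X_[:60][g[:60].argmax()],X_[115:][g[115:].argmax()])
E
```

```text
s15 loaf back edge y 19.0 -5.8
s15 loaf back edge y 19.0 -9.3
ends x -62.0 57.0
w15 loaf back edge y 20.0 -17.8
w15 loaf back edge y 19.0 -18.2
ends x -64.0 67.0
```

```bash
python3 -c "
from rig import bot
print(bot.close_job())"
```

```text
the job is handed in; nothing more can be done
None
```

The job is handed in at about 25 s on the clock. The loaf lies flat and lengthwise in the cradle, clamped against both posts, with the pad pushed back about 10 mm.

**How it was done:** I gripped the plain cream loaf, set it between the posts and the pad, and let go. The tool could only stand vertical, so I did not grip the knob. I turned it through the guard by pushing one end of the bar clockwise with closed fingers, then withdrew the gripper.

**Last checks, with the gripper clear of everything:**
- **Knob:** it stands at about 2.94 rad. The jaw had moved about 51 mm, measured in both the scene and side cameras, and did not move back when I let go.
- **Pad:** that angle gives a push of about 9.8 mm, short of the 16 mm end of the springs. I worked this out from the knob angle and the given contact at 2.45 rad. I did not measure the pin directly.
- **Loaf:** its pad-side edge reads y ≈ 19–20 mm at both ends, so it is square on both posts. The expected value is 21 mm, and my calibration is good to 1–2 mm. It is centred lengthwise within about 3 mm.
- **Other things:** nothing else looked moved in the last pictures, though I did not measure them.

**What went wrong on the way:**
- The first push slipped past the bar end without moving the knob, because the fingertips are thinner than I had assumed. A second, with the thickness corrected, slid off after about 0.15 rad.
- Late in the turn the finger wedged on the bar's top, with a wrist force of about 47 N. I eased off, raised it and finished gently.
- Earlier automatic fits of the jaw position were poor once the loaf hid part of it. I changed to fitting its rear edge, which gave consistent values in both cameras.

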